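# Gauge a resin ring blank, then candle it through its polished windows

## Task

Inspect the pale blue resin ring blank lying on the bench thickness gauge: first press the gauge's black thumb pad down gently until the steel foot rests on the blank and shows its thickness, then let it spring back up. Draw the blank out from under the foot, gripping it only by its two frosted edges and never touching its two dark polished window edges, and carry it to the inspection light. Finish while still holding it level in the air in the light path, midway between lamp and magnifier and centred on the line between them, one window facing the lamp and the other the magnifier, touching neither; leave everything else on the bench alone.

Things in the scene. Friction and masses are not known exactly. Their poses are not given: they have to be found in the camera images.
- blank_center (a point): Centre (half-way up) of the loose resin ring blank, 42 x 42 x 25 mm thick, 53 g, lying flat on the anvil. Its x axis points through the two polished windows (dark teal edges at x = +-21 mm: no fingers here), its y axis through the two pale frosted edges (y = +-21 mm: grip here, 42 mm wide), z up. At the start within 0.25 rad of the gauge's yaw.
- blank: The same blank; origin at the centre of its underside, axes as above.
- gauge: Green cast-iron bench thickness gauge, fixed. Origin on the bench below the anvil's middle. Base plate 14 mm thick, x = -50 to 135 mm, 84 mm wide. Slide tower at x = 78 to 122 mm, y = +-28 mm, 113 mm high, the thumb pad above it. Its -x side is open: the blank is drawn out that way.
- gauge_anvil (a point): Middle of the top of the round anvil, 30 mm in diameter, 36 mm above the bench; the blank lies on it and overhangs it all round. Axes as the gauge's.
- gauge_foot (a joint): Height of the foot above the anvil in m: 0.035 at rest (held up by a spring, 10 mm clear of the blank), 0.025 on the blank. The pad takes 3 N to start, 4 N to reach the blank; let go, it springs up. The foot hangs from a steel arm 12 mm wide that runs from the tower in gauge -x to 6.5 mm past the anvil's middle, its top 85 mm above the bench at rest.
- gauge_pad (a point): Middle of the top face of the black thumb pad, 30 mm in diameter, 100 mm behind the anvil's middle (+x of the gauge), 171 mm above the bench at rest. Pressed straight down it carries the foot down: after 10 mm the foot meets the blank, then a spring in the pad gives 6 mm more (from 6 N to 10 N) before it is solid; stop within that.
- light: Bench inspection light, fixed: black foot plate 90 x 310 x 14 mm, origin under its middle. Lamp (grey cylinder, 58 mm across) on a post at its +y end, its pale lens at y = +88 mm; round magnifier, 84 mm over its black rim, on a post at its -y end, its face at y = -90 mm. The lamp shines along -y, 125 mm above the bench.
- beam_mid (a point): Middle of the light path: half-way between lamp lens and magnifier, 125 mm above the bench; its y axis is the light path.
- spare_amber_center (a point): Spare amber blank, same size, lying in an open plywood tray (130 x 220 x 35 mm): bystander.
- spare_red_center (a point): Spare red blank, same size, lying in an open plywood tray (130 x 220 x 35 mm): bystander.
- gouge: Bowl gouge 420 mm long lying along its x axis, wooden handle, bystander.
- bowl: Small turned bowl 124 mm across, 52 mm high, bystander.
- wax_jar: Amber wax jar 68 mm across, 62 mm high, bystander.
- chuck_key: T-handled steel chuck key 85 x 70 mm, 11 mm high, bystander.
- calipers: Steel calipers 170 mm long, bystander.
Not all that is in view belongs to the job. There is more than one size of the gauge; the job needs the smaller.

How it is judged:
On the way, in this order (a step that is already met when the one before it is completed fails the run):
1. the gauge's foot rests on the blank under pressure and the gauge reads its thickness (contact force between gauge_foot and blank above 0.5 N and value of joint gauge_foot between 0.0235 and 0.0262 m), for 0.2 s.
2. the foot has sprung back up, off the blank (value of joint gauge_foot above 0.032 m and contact force between gauge_foot and blank below 0.1 N), for 0.1 s.
3. the blank is in the fingers and out of the gauge (contact force between the fingers and blank above 1 N and horizontal distance between blank_center and gauge_anvil above 0.06 m and contact force between blank and gauge below 0.1 N), for 0.1 s.
At the end, for the whole second after the job is handed in: The blank is held still by the fingers alone, its centre within 12 mm sideways and in height of the line from lamp to magnifier and within 25 mm of the middle along it, level and with its windows square to the beam within 0.17 rad (10 degrees); the gauge's foot is back up (above 32 mm) (x of blank_center in the frame of beam_mid between -0.012 and 0.012 m and z of blank_center in the frame of beam_mid between -0.012 and 0.012 m and y of blank_center in the frame of beam_mid between -0.025 and 0.025 m and angle between the x axis of blank and the y axis of beam_mid, either way round below 0.17 rad and angle between blank's own z axis and vertical below 0.17 rad and contact force between the fingers and blank above 1 N and contact force between blank and light below 0.1 N and linear speed of blank below 0.03 m/s and value of joint gauge_foot above 0.032 m); the arm keeps its last pose, push and grip.
It fails at once if the fingers touch a polished window edge of the blank (contact force between the fingers and blank_c1 above 0.3 N or contact force between the fingers and blank_c2 above 0.3 N).
It fails at once if the foot is slammed or forced onto the blank (over 40 N) (contact force between gauge_foot and blank above 40 N).
It fails at once if the robot or the blank knocks the inspection light (contact force between any of the fingers, the arm, blank and light above 1 N).
It fails at once if a bystander is moved by more than 20 mm (distance of any of spare_amber_center, spare_red_center, gouge, bowl, wax_jar, chuck_key, calipers from where it was at the start of the episode above 0.02 m).
It also fails if it takes over 51 s, if anything falls off the work surface, if the arm or the gripper's body presses on something with over 40 N, if the wrist force passes 120 N, or if a joint passes its speed limit or range.

## Robot

A 7-joint arm with a two-finger parallel gripper is mounted at the origin on the work surface. World frame = base frame: x ahead of the robot, y to its left, z up, the work surface at z = 0. Lengths are in m, angles in rad, forces in N, time in s.
With the tool pointing down it reaches from about 0.35 to 0.9 m from the base axis. Payload 8.1 kg.
Tool frame: the origin (TCP) lies midway between the tips of the shut fingers; the grasp point (between the pads) lies 19 mm behind it; z points along the fingers, y is the line along which they close (so a half turn about z gives the same grasp; the last joint's range is limited). The gripper opens to 92 mm and grips with 3 to 60 N. Pads are 19 mm wide; open, the fingers measure 130 mm over their backs; the gripper's body (75 mm by 190 mm) begins 47 mm behind the grasp point.
Start: joints at [-1.409, 0.434, 0.025, 1.573, -0.012, 1.134, -0.075], TCP at [0.164, 0.603, 0.227] pointing down, gripper open.
Joint ranges: [-2.62, 2.62], [-0.44, 2.09], [-1.27, 1.32], [0.08, 2.57], [-1.32, 4.46], [0.12, 2], [-2.74, 2.74]. Speed limits (rad/s): [2.22, 2.22, 3.01, 3.01, 3.14, 3.14, 3.14].

## Interface

Orientations are given as a rotation vector (axis times angle).
In Python, from cell import arm gives the robot as it stands.
- The arm moves only by the tool move_arm, never from a script. Its argument "motion" is a list of rows, each an object of numbers: "tx", "ty", "tz": the shift along the tool's x, y, z normalised to -1 to 1, where 1 is 1000 mm; "twist": the turn about the tool's z normalised to -1 to 1, where 1 is pi/2 rad. In form: [{"tx": .., "ty": .., "tz": .., "twist": ..}, ...]. A call has 1 to 12 rows; each row shifts and turns the commanded pose from where the row before left it, along the tool's axes as they then stand; what a row does not reach is not made up. A row lasts 1/10 s, in which the tool goes at most 50 mm and 8.59 degrees, less where a joint would pass 70% of its speed; a pose out of reach is approached as far as the arm can. A call with a number of a shift or a turn outside -1 to 1 is refused whole. A call with a gripper value outside its range is refused whole. "gripper" is the gripper's target within -1 to 1 (shut at 1, half-way at 0, fully open at -1), set as the call begins (left out, the last holds). The fingers move at their own pace and stop on an object; "squeeze" is the grip in N (left out, the last holds). Time passes only in rows, so rows that do not move let the fingers close. It gives the time, the measured TCP pose, the force, the opening and the grip force at its end, in the units of the state.
- arm.observe(): the state, without advancing time (a new reading comes with each control period).
- arm.get_image(name): name is "scene" or "side" or "wrist"; returns the picture (480x640x3 uint8, red, green, blue); there is no depth.
- arm.calibration(name): a dict with "K" (3x3 intrinsics, pixels), "T" (4x4, takes a point from camera to world coordinates). Camera axes: x right, y down, z forward; pixel columns grow to the right and rows downward; lengths in m; the calibration is good to about 2 mm. A picture is of the moment at which its call begins: read the wrist's pose just before it. calibration takes no time and is no camera call; for the wrist camera it gives the pose at the moment of the call.
- arm.sign_off(): hands the job in; it is judged then, once.
Trained networks look in the newest picture that a camera, given by its name, has taken for a name from the list of things; names that differ only in an ending like _2 or _b are one class to them, and where a whole thing is asked for, a point or a joint stands for the part that bears it (a point fixed in the world has none). Each returns a list of dicts, best first, with "conf" (0 to 1); they miss things now and then, are a little off and sometimes report something else, mostly with a low value. They report only what shows in the picture. A call takes as long as a camera call. They do not tell look-alikes from the thing itself.
- arm.look_for(camera, query): "point" ([column, row] as shares, 0 to 1, of the picture: columns of its width, rows of its height, amid what is visible of it).
- arm.regions_of(camera, query): "region" (480x640 bool, what is visible of it) and "point" ([column, row] as shares, 0 to 1, of the picture: columns of its width, rows of its height, amid what is visible of it).
- arm.place_of(camera, query): "point" ([column, row] as shares, 0 to 1, of the picture: columns of its width, rows of its height: a listed point, or the origin of a listed thing).
The state is a dict: "clock": time; "joints": joint angles; "dq": joint speeds; "joint_efforts": joint torques, N m; "position": TCP position; "ee_rot": TCP orientation; "force": force on the tool from outside, world axes, zero at the start; "ft_torque": the same for the moment, N m; "width": opening from 0.0 (shut) to 1.0 (fully open); "gripper_force": force on a finger pad.
Only numpy, scipy, OpenCV 4.12 (cv2) and the standard library are available. Lean on these libraries where they do the work, as an engineer would, in place of code of your own. Each camera call takes 0.05 s, during which the arm holds its last target. There are 200 camera calls.

## Working session

There is one attempt and no reset: what is moved stays moved. The work goes in short steps, Python scripts to look and compute and a tool call to move; the robot and the scene stay as the last step left them, time stands still between calls to the robot, and variables do not carry over. Pictures are saved under pics/ and viewed, at most 10 in all, crops included, and the job is handed in when it is done.

Besides the shell and the picture viewer there is one more tool, called as a command line: name --argument value ..., lists and objects as JSON in quotes. move_arm: Moves the arm, as the interface text tells. Scaled input: -1 to 1 covers 1000 mm each way for a shift and pi/2 rad each way for a turn. Its arguments: {"type":"object","properties":{"motion":{"type":"array","items":{"type":"object","properties":{"tx":{"type":"number"},"ty":{"type":"number"},"tz":{"type":"number"},"twist":{"type":"number"}}}},"gripper":{"type":"number"},"squeeze":{"type":"number"}},"required":["motion"]}

```bash
mkdir -p pics; ls; python3 - <<'E'
from cell import arm
import cv2,numpy as np
print(arm.observe())
for n in ("scene","side"):
    im=arm.get_image(n); cv2.imwrite(f"pics/{n}0.png",im[:,:,::-1])
    c=arm.calibration(n); print(n,c["K"].tolist(),c["T"].round(4).tolist())
    for q in ("gauge_pad","gauge_anvil","blank_center","beam_mid","light","gauge"):
        print(q,[(round(d["conf"],2),(np.array(d["point"])*[640,480]).round(1).tolist()) for d in arm.place_of(n,q)[:3]])
E
```

```text
pics
{'clock': 0.0, 'joints': array([-1.40861676,  0.43527068,  0.02498686,  1.57410123, -0.01161485,
        1.13398514, -0.07511783]), 'dq': array([-0.00173985,  0.00094796,  0.00094801,  0.00118091,  0.00023556,
        0.00023292,  0.00026814]), 'joint_efforts': array([-7.75013905e-05, -6.67828846e+01,  9.85133909e-01, -3.14489615e+01,
       -6.05033920e-02,  4.24109004e-02,  1.60634891e-04]), 'position': array([0.1634848 , 0.6027084 , 0.22591389]), 'ee_rot': array([-4.14856885e-01, -3.11400484e+00,  2.54060208e-03]), 'force': array([ 0.04375443, -0.24149964, -0.21019125]), 'ft_torque': array([-0.0295148 , -0.01186862,  0.03047959]), 'gripper_force': 0.0, 'width': 1.003218441364295}
scene [[499.87907416343074, 0.0, 333.01775648718166], [0.0, 499.87907416343074, 241.52911729927422], [0.0, 0.0, 1.0]] [[0.752, 0.4132, -0.5136, 1.117], [0.6589, -0.4475, 0.6047, -0.7712], [0.02, -0.7931, -0.6087, 0.8927], [0.0, 0.0, 0.0, 1.0]]
gauge_pad [(0.71, [204.6, 253.3]), (0.66, [301.2, 308.7])]
gauge_anvil [(0.8, [282.4, 318.3]), (0.79, [195.9, 263.3]), (0.61, [282.2, 333.0])]
blank_center []
beam_mid []
light [(0.76, [373.2, 244.4]), (0.63, [421.7, 199.4])]
gauge [(0.85, [197.2, 276.1]), (0.84, [283.8, 333.0]), (0.37, [436.9, 318.9])]
side [[440.6239358137653, 0.0, 321.6359493675841], [0.0, 440.6239358137653, 231.8977786435769], [0.0, 0.0, 1.0]] [[0.8873, -0.278, 0.3679, 0.0768], [-0.4611, -0.5357, 0.7074, -0.7674], [0.0004, -0.7973, -0.6036, 0.7913], [0.0, 0.0, 0.0, 1.0]]
gauge_pad [(0.82, [321.4, 321.4]), (0.48, [440.1, 271.8])]
gauge_anvil [(0.88, [386.6, 318.5]), (0.72, [257.2, 373.8]), (0.47, [402.6, 229.7])]
blank_center [(0.72, [384.2, 313.7])]
beam_mid [(0.82, [280.7, 198.8]), (0.7, [388.3, 315.4])]
light [(0.72, [285.0, 237.3])]
gauge [(0.95, [255.9, 386.5]), (0.91, [381.3, 328.7]), (0.22, [463.4, 313.8])]
```

View pics/scene0.png

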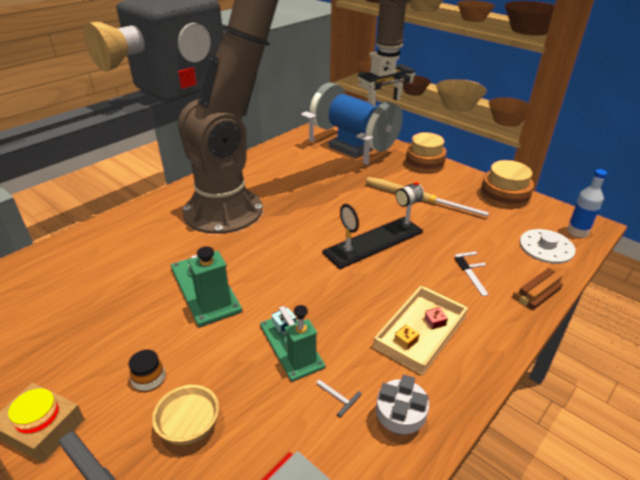

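View pics/side0.png

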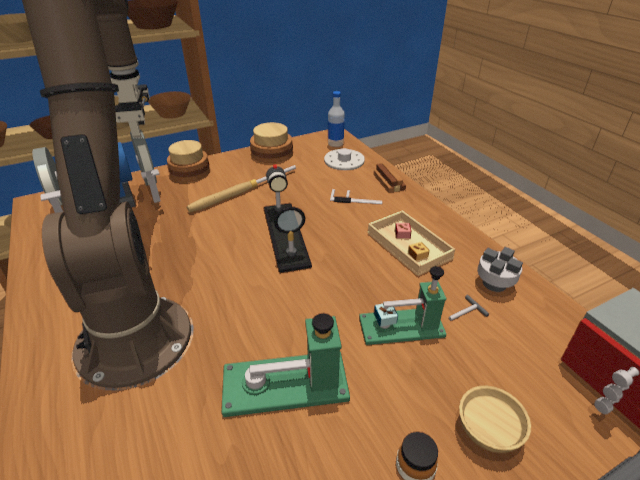

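The scene view shows the small gauge with the pale blue blank at about (283,320) and its pad at (301,312). The light runs from the magnifier at (348,217) to the lamp at (407,195). The side view shows the blank at (386,315), the pad at (436,272), the magnifier at (290,219) and the lamp at (277,182). The larger gauge is a decoy.

```bash
cat > h.py <<'E'
from cell import arm
import cv2,numpy as np
from scipy.spatial.transform import Rotation as R
def ray(c,px):
    T=np.array(c["T"]);K=np.array(c["K"])
    d=T[:3,:3]@np.linalg.solve(K,[px[0],px[1],1.]); return T[:3,3],d/np.linalg.norm(d)
def onz(c,px,z):
    o,d=ray(c,px); return o+d*(z-o[2])/d[2]
def tri(obs):
    A=np.zeros((3,3));b=np.zeros(3);rs=[ray(c,p) for c,p in obs]
    for o,d in rs:
        P=np.eye(3)-np.outer(d,d);A+=P;b+=P@o
    x=np.linalg.solve(A,b)
    return x,[np.linalg.norm(np.cross(x-o,d)) for o,d in rs]
def proj(c,X):
    T=np.array(c["T"]);K=np.array(c["K"])
    p=K@(T[:3,:3].T@(np.asarray(X)-T[:3,3])); return p[:2]/p[2]
def tool():
    s=arm.observe(); return np.array(s["position"]),R.from_rotvec(s["ee_rot"]).as_matrix()
E
python3 - <<'E'
from h import *
cs,cd=arm.calibration("scene"),arm.calibration("side")
for n,a,b in (("pad",(301,310),(436,272)),("blank",(283,320),(386,315)),("mag",(348,217),(290,219)),("lamp",(405,196),(277,181))):
    print(n,*tri([(cs,a),(cd,b)]))
c=arm.calibration("wrist");p,Rm=tool()
print("tool",p.round(4),Rm.round(3).tolist());T=np.array(c["T"]);print("cam in tool",(Rm.T@(T[:3,3]-p)).round(3),(Rm.T@T[:3,:3]).round(3).tolist(),c["K"][0])
for n in("scene","side"):
  im=arm.get_image(n); print(n,[(q,[(round(d["conf"],2),(np.array(d["point"])*[640,480]).round(0).tolist()) for d in arm.look_for(n,q)[:2]]) for q in("gouge","bowl","wax_jar")])
E
```

```text
pad [ 0.60723143 -0.26682012  0.16629558] [np.float64(0.0017917351598897577), np.float64(0.0017917351598898317)]
blank [ 0.51577396 -0.23461556  0.0482699 ] [np.float64(0.0012466732337899577), np.float64(0.00124667323379003)]
mag [0.43247271 0.09401228 0.13052415] [np.float64(0.00017051768650202628), np.float64(0.00017051768650193274)]
lamp [0.48006732 0.29349591 0.12577437] [np.float64(0.0004304938948686706), np.float64(0.00043049389486863004)]
tool [0.1636 0.6032 0.2268] [[-0.965, 0.262, 0.0], [0.262, 0.965, 0.0], [0.0, 0.0, -1.0]]
cam in tool [ 0.082  0.    -0.158] [[0.001, -0.954, -0.299], [1.0, 0.001, 0.001], [-0.0, -0.299, 0.954]] [384.47832228   0.         313.06036521]
scene [('gouge', [(0.71, [423.0, 194.0])]), ('bowl', [(0.75, [186.0, 415.0])]), ('wax_jar', [])]
side [('gouge', [(0.64, [222.0, 195.0]), (0.16, [384.0, 312.0])]), ('bowl', [(0.7, [496.0, 419.0]), (0.34, [283.0, 228.0])]), ('wax_jar', [(0.66, [386.0, 316.0]), (0.59, [414.0, 455.0])])]
```

move_arm --motion '[{"tz": -0.04},{"tz": -0.035,"tx": -0.02},{"tx": -0.035,"ty": -0.022},{"tx": -0.035,"ty": -0.022},{"tx": -0.035,"ty": -0.022},{"tx": -0.035,"ty": -0.022},{"tx": -0.035,"ty": -0.022},{"tx": -0.035,"ty": -0.022},{"tx": -0.035,"ty": -0.022},{"tx": -0.035,"ty": -0.022},{"tx": -0.035,"ty": -0.022},{"tx": -0.015,"ty": -0.022}]' --gripper 1

```text
invalid input
```

move_arm --motion '[{"tx": -0.021,"ty": -0.042},{"tx": -0.021,"ty": -0.042},{"tx": -0.021,"ty": -0.042},{"tx": -0.021,"ty": -0.042},{"tx": -0.021,"ty": -0.042},{"tx": -0.021,"ty": -0.042},{"tx": -0.021,"ty": -0.042},{"tx": -0.021,"ty": -0.042},{"tx": -0.021,"ty": -0.042},{"tx": -0.021,"ty": -0.042},{"tx": -0.021,"ty": -0.042},{"tx": -0.021,"ty": -0.042}]'

```text
invalid input
```

move_arm --motion '[{},{}]'

```text
invalid input
```

```bash
python3 - <<'E'
from h import *
c=arm.calibration("wrist");im=arm.get_image("wrist");cv2.imwrite("pics/w1.png",im[:,:,::-1])
s=arm.observe();print(s["clock"],s["position"],s["joints"].round(2),s["force"]);print(tool()[1].round(3).tolist());np.savez("w1.npz",K=c["K"],T=c["T"])
for q,z in(("gauge_pad",.171),("gauge_anvil",.036),("blank_center",.0485),("gauge",0.)):
    print(q,[(round(d["conf"],2),np.round(np.array(d["point"])*[640,480],1),onz(c,np.array(d["point"])*[640,480],z).round(4)) for d in arm.place_of("wrist",q)[:2]])
E
```

```text
1.15 [0.16359929 0.60320924 0.22672688] [-1.41  0.43  0.02  1.57 -0.01  1.13 -0.08] [-0.34726917 -0.20299993 -0.58414203]
[[-0.965, 0.262, 0.0], [0.262, 0.965, -0.0], [-0.0, -0.0, -1.0]]
gauge_pad []
gauge_anvil []
blank_center []
gauge []
```

View pics/w1.png

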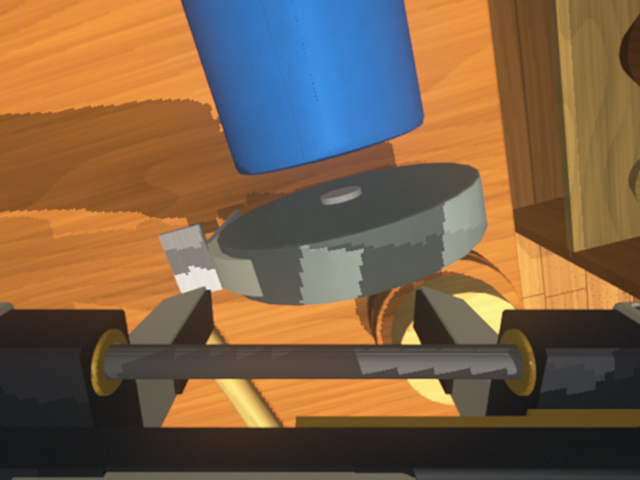

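The move was refused, probably because each row needs all four keys, so nothing has moved. The wrist picture shows only the lathe and the gripper at the bottom. I'll resend with full rows.

move_arm --motion '[{"tx": 0,"ty": 0,"tz": -0.04,"twist": 0},{"tx": -0.02,"ty": 0,"tz": -0.035,"twist": 0},{"tx": -0.035,"ty": -0.022,"tz": 0,"twist": 0},{"tx": -0.035,"ty": -0.022,"tz": 0,"twist": 0},{"tx": -0.035,"ty": -0.022,"tz": 0,"twist": 0},{"tx": -0.035,"ty": -0.022,"tz": 0,"twist": 0},{"tx": -0.035,"ty": -0.022,"tz": 0,"twist": 0},{"tx": -0.035,"ty": -0.022,"tz": 0,"twist": 0},{"tx": -0.035,"ty": -0.022,"tz": 0,"twist": 0},{"tx": -0.035,"ty": -0.022,"tz": 0,"twist": 0},{"tx": -0.035,"ty": -0.022,"tz": 0,"twist": 0},{"tx": -0.015,"ty": -0.022,"tz": 0,"twist": 0}]' --gripper 1 --squeeze 20

```text
clock: 2.55
position: [0.4465, 0.2965, 0.3018]
ee_rot: [0.42, 3.112, -0.001]
force: [0.3, 0.3, -0.2]
width: 0.022
gripper_force: 0.0
```

move_arm --motion '[{"tx": -0.026,"ty": -0.041,"tz": 0,"twist": 0},{"tx": -0.026,"ty": -0.041,"tz": 0,"twist": 0},{"tx": -0.026,"ty": -0.041,"tz": 0,"twist": 0},{"tx": -0.026,"ty": -0.041,"tz": 0,"twist": 0},{"tx": -0.026,"ty": -0.041,"tz": 0,"twist": 0},{"tx": -0.026,"ty": -0.041,"tz": 0,"twist": 0},{"tx": -0.026,"ty": -0.041,"tz": 0,"twist": 0},{"tx": -0.026,"ty": -0.041,"tz": 0,"twist": 0},{"tx": -0.026,"ty": -0.041,"tz": 0,"twist": 0},{"tx": -0.026,"ty": -0.041,"tz": 0,"twist": 0},{"tx": -0.026,"ty": -0.041,"tz": 0,"twist": 0},{"tx": -0.026,"ty": -0.041,"tz": 0,"twist": 0}]'

```text
clock: 3.75
position: [0.6166, -0.259, 0.3018]
ee_rot: [0.414, 3.114, 0.0]
force: [0.5, -0.3, -0.5]
width: 0.005
gripper_force: 0.0
```

move_arm --motion '[{"tx": 0,"ty": 0,"tz": 0,"twist": 0},{"tx": 0,"ty": 0,"tz": 0,"twist": 0}]'

```text
clock: 3.95
position: [0.6158, -0.2587, 0.3011]
ee_rot: [-0.419, -3.113, 0.0]
force: [1.1, 0.3, 0.4]
width: 0.007
gripper_force: 0.0
```

```bash
python3 - <<'E'
from h import *
c=arm.calibration("wrist");im=arm.get_image("wrist");cv2.imwrite("pics/w2.png",im[:,:,::-1])
s=arm.observe();print(s["clock"],s["position"],s["joints"].round(2),s["force"]);print(tool()[1].round(3).tolist());np.savez("w2.npz",K=c["K"],T=c["T"])
for q,z in(("gauge_pad",.171),("gauge_anvil",.036),("blank_center",.0485),("gauge",0.)):
    print(q,[(round(d["conf"],2),np.round(np.array(d["point"])*[640,480],1),onz(c,np.array(d["point"])*[640,480],z).round(4)) for d in arm.place_of("wrist",q)[:2]])
E
```

```text
4.0 [ 0.61609874 -0.25697096  0.30133623] [ 0.02  0.48  0.48  1.37 -0.23  1.34  1.81] [-0.85312313 -0.22617694  0.28431931]
[[-0.965, 0.262, -0.0], [0.262, 0.965, 0.001], [0.001, 0.001, -1.0]]
gauge_pad [(0.71, array([296.9, 218. ]), array([ 0.6022, -0.2674,  0.171 ]))]
gauge_anvil [(0.69, array([311.1,  95. ]), array([ 0.5113, -0.2317,  0.036 ]))]
blank_center [(0.6, array([309.2,  95.6]), array([ 0.5121, -0.2339,  0.0485]))]
gauge [(0.69, array([307.6,  98.9]), array([ 0.512 , -0.2362,  0.    ]))]
```

View pics/w2.png

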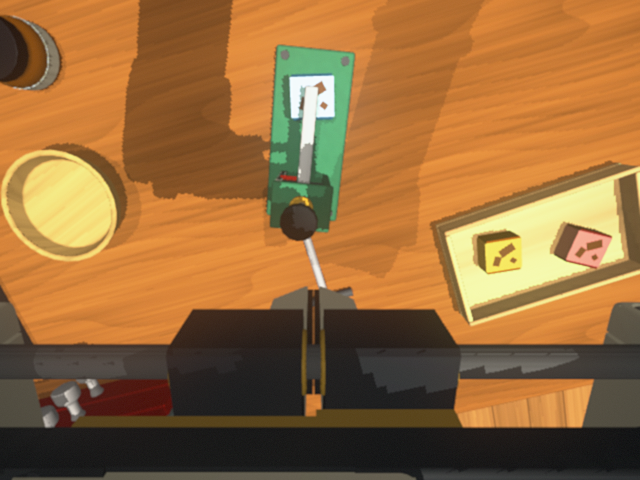

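The wrist view shows the pad at (298,221), the steel arm running up to (310,88), and the blank at about (312,96). The bystanders are well away from this. Next I'll measure the blank's outline.

```bash
python3 - <<'E'
from h import *
c=dict(np.load("w2.npz"));im=cv2.imread("pics/w2.png")
cr=cv2.resize(im[40:240,250:370],None,fx=5,fy=5,interpolation=cv2.INTER_CUBIC)[:600]
cv2.imwrite("pics/cr.png",cr)
hsv=cv2.cvtColor(im,cv2.COLOR_BGR2HSV)
g=cv2.inRange(hsv,(60,90,40),(90,255,255));g[:, :255]=0;g[:,370:]=0;g[250:]=0
cn=max(cv2.findContours(g,0,1)[0],key=cv2.contourArea);print("green",cv2.approxPolyDP(cn,4,True)[:,0].tolist())
for q in("blank","gauge_pad"):
  for d in arm.regions_of("wrist",q)[:1]:
    m=d["region"].astype(np.uint8);cn=max(cv2.findContours(m,0,1)[0],key=cv2.contourArea);h=cv2.convexHull(cn)
    z=.061 if q=="blank" else .171
    P=np.array([onz(c,p,z)[:2] for p in h[:,0]],np.float32)
    print(q,d["conf"],cv2.boundingRect(cn),(lambda r:(r[0],r[1],r[2]))(cv2.minAreaRect(P)))
E
```

```text
green [[278, 46], [270, 184], [280, 169], [296, 174], [300, 120], [298, 135], [288, 133], [281, 79], [286, 74], [333, 74], [335, 116], [317, 119], [316, 177], [326, 174], [333, 187], [333, 219], [353, 54]]
blank 0.93 (290, 73, 45, 47) ((0.5139792561531067, -0.23161736130714417), (0.042841799557209015, 0.04153067246079445), 76.59607696533203)
gauge_pad 0.95 (280, 203, 38, 38) ((0.6054764986038208, -0.267039030790329), (0.028720952570438385, 0.02909664809703827), 29.664039611816406)
```

View pics/cr.png

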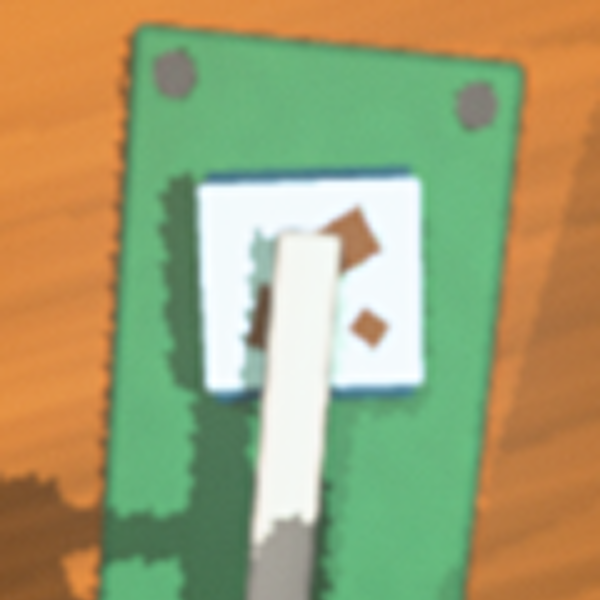

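The blank's dark window edges face up and down in the image, along the tool's x axis. Its centre is (0.514,-0.232) and its yaw is 1.8° off the tool. The pad is at (0.6055,-0.267). Next I go above the pad.

move_arm --motion '[{"tx": 0.004,"ty": -0.006,"tz": 0.02,"twist": 0},{"tx": 0.004,"ty": -0.006,"tz": 0.03,"twist": 0},{"tx": 0,"ty": 0,"tz": 0.03,"twist": 0},{"tx": 0,"ty": 0,"tz": 0.025,"twist": 0},{"tx": 0,"ty": 0,"tz": 0.012,"twist": 0},{"tx": 0,"ty": 0,"tz": 0.008,"twist": 0},{"tx": 0,"ty": 0,"tz": 0,"twist": 0}]'

```text
clock: 5.0
position: [0.6053, -0.2664, 0.1765]
ee_rot: [-0.414, -3.114, -0.0]
force: [-0.2, -0.6, 0.4]
width: 0.007
gripper_force: 0.0
```

move_arm --motion '[{"tx": 0,"ty": 0,"tz": 0.002,"twist": 0},{"tx": 0,"ty": 0,"tz": 0.002,"twist": 0},{"tx": 0,"ty": 0,"tz": 0.002,"twist": 0},{"tx": 0,"ty": 0,"tz": 0.001,"twist": 0},{"tx": 0,"ty": 0,"tz": 0,"twist": 0}]'

```text
clock: 5.5
position: [0.6057, -0.267, 0.1702]
ee_rot: [0.415, 3.113, -0.0]
force: [0.9, 0.0, 3.1]
width: 0.004
gripper_force: 1.4
```

move_arm --motion '[{"tx": 0,"ty": 0,"tz": 0.002,"twist": 0},{"tx": 0,"ty": 0,"tz": 0.002,"twist": 0},{"tx": 0,"ty": 0,"tz": 0.002,"twist": 0},{"tx": 0,"ty": 0,"tz": 0.001,"twist": 0},{"tx": 0,"ty": 0,"tz": 0.001,"twist": 0},{"tx": 0,"ty": 0,"tz": 0.001,"twist": 0},{"tx": 0,"ty": 0,"tz": 0.001,"twist": 0},{"tx": 0,"ty": 0,"tz": 0.001,"twist": 0},{"tx": 0,"ty": 0,"tz": 0,"twist": 0},{"tx": 0,"ty": 0,"tz": 0,"twist": 0}]'

```text
clock: 6.5
position: [0.6057, -0.2669, 0.1593]
ee_rot: [0.415, 3.113, -0.0]
force: [0.7, -0.5, 6.8]
width: 0.008
gripper_force: 3.5
```

move_arm --motion '[{"tx": 0,"ty": 0,"tz": 0.001,"twist": 0},{"tx": 0,"ty": 0,"tz": 0.001,"twist": 0},{"tx": 0,"ty": 0,"tz": 0,"twist": 0},{"tx": 0,"ty": 0,"tz": 0,"twist": 0},{"tx": 0,"ty": 0,"tz": 0,"twist": 0},{"tx": 0,"ty": 0,"tz": 0,"twist": 0}]'

```text
clock: 7.1
position: [0.6057, -0.2669, 0.1574]
ee_rot: [0.415, 3.113, -0.0]
force: [1.8, 0.0, 8.3]
width: 0.001
gripper_force: 4.0
```

move_arm --motion '[{"tx": 0,"ty": 0,"tz": -0.004,"twist": 0},{"tx": 0,"ty": 0,"tz": -0.006,"twist": 0},{"tx": 0,"ty": 0,"tz": -0.008,"twist": 0},{"tx": 0,"ty": 0,"tz": -0.015,"twist": 0},{"tx": 0,"ty": 0,"tz": -0.02,"twist": 0},{"tx": 0.02,"ty": 0.002,"tz": 0,"twist": -0.02},{"tx": 0.03,"ty": 0.003,"tz": 0,"twist": 0},{"tx": 0.03,"ty": 0.003,"tz": 0,"twist": 0},{"tx": 0.018,"ty": 0.002,"tz": 0,"twist": 0},{"tx": 0,"ty": 0,"tz": 0,"twist": 0},{"tx": 0,"ty": 0,"tz": 0,"twist": 0}]' --gripper -1

```text
clock: 8.2
position: [0.5129, -0.2338, 0.2105]
ee_rot: [0.366, 3.119, 0.0]
force: [0.6, -0.5, 0.7]
width: 0.913
gripper_force: 0.0
```

```bash
python3 - <<'E'
from h import *
c=arm.calibration("wrist");im=arm.get_image("wrist");cv2.imwrite("pics/w3.png",im[:,:,::-1])
p,Rm=tool();s=arm.observe();print(s["clock"],p,s["width"],s["joints"].round(2));g=p+Rm@[0,0,-.019]
for d in arm.regions_of("wrist","blank")[:1]:
    m=d["region"].astype(np.uint8);cn=max(cv2.findContours(m,0,1)[0],key=cv2.contourArea);h=cv2.convexHull(cn)
    P=np.array([onz(c,q,.061)[:2] for q in h[:,0]],np.float32);r=cv2.minAreaRect(P);print(d["conf"],cv2.boundingRect(cn),r)
    e=np.array([*r[0],0])-g;print("centre off in tool xy",(Rm.T@e)[:2],"tool x ang",np.degrees(np.arctan2(Rm[1,0],Rm[0,0])))
E
```

```text
8.25 [ 0.51339462 -0.23387173  0.21028864] 0.9565148110789283 [-0.01  0.37  0.47  1.78 -0.19  1.04  1.86]
0.6 (290, 194, 52, 56) ((0.5116311311721802, -0.23053909838199615), (0.04186447709798813, 0.0468931645154953), 77.4513168334961)
centre off in tool xy [0.00271567 0.00283801] tool x ang 166.6467528445859
```

View pics/w3.png

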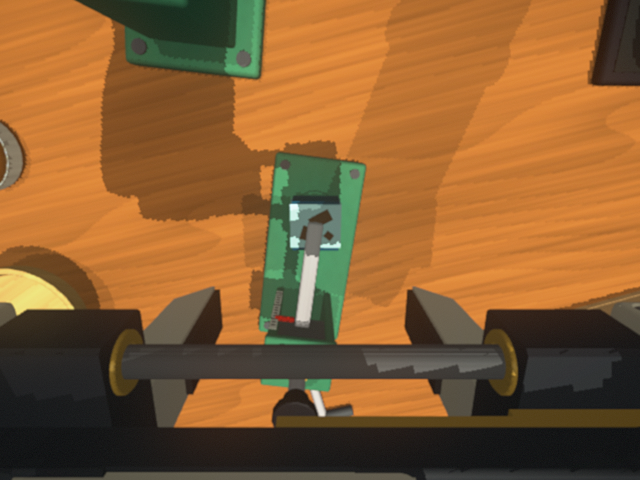

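The wrist view shows the open fingers around the blank at (315,222). I also want to check how close the big gauge is to the draw-out path.

```bash
python3 - <<'E'
from h import *
cs,cd=arm.calibration("scene"),arm.calibration("side")
P=tri([(cs,(205,253)),(cd,(322,323))]);print(P)
p,Rm=tool();print("rel tool",Rm.T@(P[0]-p))
c=dict(np.load("w2.npz"))
c=arm.calibration("wrist");print([(Rm.T@(onz(c,q,.02)-p)).round(3) for q in((260,76),(128,60))])
E
```

```text
(array([ 0.32637524, -0.2885517 ,  0.17506693]), [np.float64(0.000523811240534817), np.float64(0.0005238112405349119)])
rel tool [ 0.16946242 -0.09628811  0.03487086]
[array([ 0.118, -0.044,  0.19 ]), array([ 0.13 , -0.152,  0.19 ])]
```

move_arm --motion '[{"tx": 0,"ty": 0.0025,"tz": 0.02,"twist": 0},{"tx": 0,"ty": 0,"tz": 0.035,"twist": 0},{"tx": 0,"ty": 0,"tz": 0.035,"twist": 0},{"tx": 0,"ty": 0,"tz": 0.03,"twist": 0},{"tx": 0,"ty": 0,"tz": 0,"twist": 0}]'

```text
clock: 8.8
position: [0.5112, -0.2304, 0.086]
ee_rot: [-0.365, -3.114, -0.002]
force: [-0.7, -0.6, 0.2]
width: 1.003
gripper_force: 0.0
```

move_arm --motion '[{"tx": 0,"ty": 0,"tz": 0.01,"twist": 0},{"tx": 0,"ty": 0,"tz": 0,"twist": 0},{"tx": 0,"ty": 0,"tz": 0,"twist": 0}]'

```text
clock: 9.1
position: [0.5138, -0.2317, 0.0808]
ee_rot: [0.366, 3.119, -0.001]
force: [0.1, -0.3, 0.4]
width: 0.999
gripper_force: 0.0
```

Settled exactly over the blank. Descend 50 mm to TCP z ≈ 0.031, then close.

move_arm --motion '[{"tx": 0,"ty": 0,"tz": 0.015,"twist": 0},{"tx": 0,"ty": 0,"tz": 0.015,"twist": 0},{"tx": 0,"ty": 0,"tz": 0.01,"twist": 0},{"tx": 0,"ty": 0,"tz": 0.006,"twist": 0},{"tx": 0,"ty": 0,"tz": 0.004,"twist": 0},{"tx": 0,"ty": 0,"tz": 0,"twist": 0},{"tx": 0,"ty": 0,"tz": 0,"twist": 0}]'

```text
clock: 9.8
position: [0.5133, -0.2314, 0.0301]
ee_rot: [0.366, 3.12, -0.0]
force: [-0.2, 0.1, 0.3]
width: 1.004
gripper_force: 0.0
```

move_arm --motion '[{"tx": 0,"ty": 0,"tz": 0,"twist": 0},{"tx": 0,"ty": 0,"tz": 0,"twist": 0},{"tx": 0,"ty": 0,"tz": 0,"twist": 0},{"tx": 0,"ty": 0,"tz": 0,"twist": 0},{"tx": 0,"ty": 0,"tz": 0,"twist": 0},{"tx": 0,"ty": 0,"tz": 0,"twist": 0},{"tx": 0,"ty": 0,"tz": 0,"twist": 0},{"tx": 0,"ty": 0,"tz": 0,"twist": 0},{"tx": 0,"ty": 0,"tz": 0,"twist": 0},{"tx": 0,"ty": 0,"tz": 0,"twist": 0},{"tx": 0,"ty": 0,"tz": 0,"twist": 0},{"tx": 0,"ty": 0,"tz": 0,"twist": 0}]' --gripper 0.3 --squeeze 15

```text
clock: 11.0
position: [0.513, -0.2313, 0.0297]
ee_rot: [0.366, 3.12, 0.0]
force: [-0.1, -0.6, -0.0]
width: 0.459
gripper_force: 15.0
```

Opening is 42.2 mm at 15 N, so the grasp is on the frosted edges. Now lift 4 mm and draw it out.

move_arm --motion '[{"tx": 0,"ty": 0,"tz": -0.002,"twist": 0},{"tx": 0,"ty": 0,"tz": -0.002,"twist": 0},{"tx": 0.005,"ty": 0.001,"tz": 0,"twist": 0},{"tx": 0.01,"ty": 0.001,"tz": 0,"twist": 0},{"tx": 0.015,"ty": 0.002,"tz": 0,"twist": 0},{"tx": 0.015,"ty": 0.003,"tz": 0,"twist": 0},{"tx": 0.01,"ty": 0.01,"tz": 0,"twist": 0},{"tx": 0.005,"ty": 0.015,"tz": -0.005,"twist": 0},{"tx": 0,"ty": 0.02,"tz": -0.015,"twist": 0},{"tx": 0,"ty": 0.02,"tz": -0.025,"twist": 0},{"tx": 0,"ty": 0.01,"tz": -0.03,"twist": 0},{"tx": 0,"ty": 0,"tz": -0.02,"twist": 0}]' --squeeze 25

```text
clock: 12.2
position: [0.474, -0.1351, 0.1302]
ee_rot: [0.361, 3.12, 0.002]
force: [1.0, -0.2, 0.2]
width: 0.457
gripper_force: 25.0
```

move_arm --motion '[{"tx": 0,"ty": 0,"tz": -0.03,"twist": 0},{"tx": 0,"ty": 0,"tz": -0.04,"twist": 0},{"tx": 0,"ty": 0,"tz": -0.03,"twist": 0},{"tx": 0,"ty": 0,"tz": 0,"twist": 0}]'

```text
clock: 12.6
position: [0.4755, -0.1376, 0.2324]
ee_rot: [0.364, 3.114, 0.001]
force: [-0.1, -0.2, -1.3]
width: 0.458
gripper_force: 25.0
```

```bash
python3 - <<'E'
from h import *
s=arm.observe();print(s["clock"],s["position"],s["joints"].round(2),s["width"],s["gripper_force"])
cam={}
for n in("scene","side"):
    im=arm.get_image(n);cv2.imwrite(f"pics/{n}1.png",im[:,:,::-1]);c=arm.calibration(n)
    for q in("light","beam_mid"):
        print(n,q,[(round(d["conf"],2),np.round(np.array(d["point"])*[640,480],1)) for d in arm.place_of(n,q)[:2]])
    if n=="scene": a=im[150:290,300:450]
    else: b=im[150:290,220:370]
cv2.imwrite("pics/l.png",np.hstack([cv2.resize(x,None,fx=2.6,fy=4.2,interpolation=cv2.INTER_CUBIC)for x in(a,b)])[:,:,::-1])
E
```

```text
12.6 [ 0.47546786 -0.1375577   0.2323624 ] [-0.24  0.22  0.51  1.91 -0.13  1.04  1.66] 0.457647169888769 24.999813437461853
scene light [(0.76, array([371.4, 244.9]))]
scene beam_mid [(0.37, array([421.3, 201.2]))]
side light [(0.74, array([285.3, 236.6]))]
side beam_mid [(0.88, array([281.3, 200.8])), (0.72, array([414.2, 465.3]))]
```

View pics/l.png

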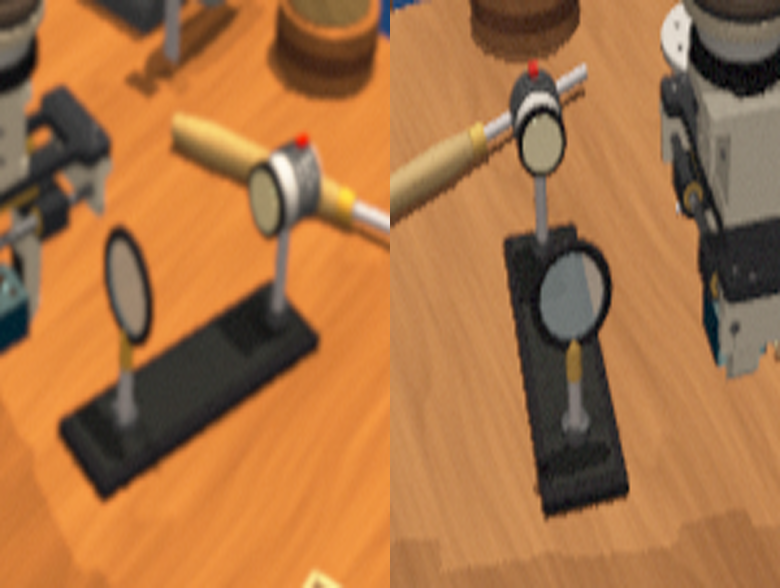

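The crop shows the foot plate corners, the pale lamp lens at scene (403,198) and side (278,184), and the magnifier at scene (350,218) and side (291,220.5). I'll combine all of these.

```bash
python3 - <<'E'
from h import *
cs,cd=arm.calibration("scene"),arm.calibration("side")
L=tri([(cs,(403.1,197.6)),(cd,(278.1,184))]);M=tri([(cs,(349.6,217.9)),(cd,(290.8,220.5))])
print("lens",L,"mag",M,"dist",np.linalg.norm((L[0]-M[0])[:2]))
d=(L[0]-M[0])[:2];print("mid",(L[0]+M[0])/2,np.degrees(np.arctan2(d[1],d[0])))
for n,c,pts in(("scene",cs,[(62,415),(103,483),(318,333),(268,283)]),("side",cd,[(155,503),(238,485),(185,228),(115,240)])):
    o=(300,150) if n=="scene" else (220,150)
    P=np.array([onz(c,(o[0]+x/2.6,o[1]+y/4.2),.014)[:2] for x,y in pts],np.float32)
    e=(P[2]+P[3]-P[0]-P[1])/2
    print(n,P.mean(0),np.linalg.norm(e),np.linalg.norm(P[0]-P[1]),np.degrees(np.arctan2(e[1],e[0])))
    for d in arm.regions_of(n,"light")[:1]:
        pass
p,Rm=tool();print(p,np.degrees(np.arctan2(Rm[1,0],Rm[0,0])))
E
```

```text
lens (array([0.47915191, 0.28499924, 0.1220762 ]), [np.float64(0.0011955894349904113), np.float64(0.0011955894349903965)]) mag (array([0.43504647, 0.09684149, 0.12525818]), [np.float64(0.002041024501700364), np.float64(0.002041024501700349)]) dist 0.19325793432906427
mid [0.45709919 0.19092037 0.12366719] 76.8076675433508
scene [0.45597637 0.19088672] 0.2979937 0.08258749 75.40593
side [0.45406944 0.18323   ] 0.30214772 0.08518608 76.05704
[ 0.47302946 -0.1375247   0.22777146] 166.61622034769604
```

move_arm --motion '[{"tx": 0,"ty": 0,"tz": -0.01,"twist": 0.0836},{"tx": 0,"ty": 0,"tz": -0.01,"twist": 0.0836},{"tx": 0,"ty": 0,"tz": 0,"twist": 0.0836},{"tx": 0,"ty": 0,"tz": 0,"twist": 0.0836},{"tx": 0,"ty": 0,"tz": 0,"twist": 0.0836},{"tx": 0,"ty": 0,"tz": 0,"twist": 0.0836},{"tx": 0,"ty": 0,"tz": 0,"twist": 0.0836},{"tx": 0,"ty": 0,"tz": 0,"twist": 0.0836},{"tx": 0,"ty": 0,"tz": 0,"twist": 0.0836},{"tx": 0,"ty": 0,"tz": 0,"twist": 0.0836},{"tx": 0,"ty": 0,"tz": 0,"twist": 0.0836},{"tx": 0,"ty": 0,"tz": 0,"twist": 0.0836}]'

```text
clock: 14.2
position: [0.4734, -0.1377, 0.2482]
ee_rot: [-2.475, -1.934, 0.001]
force: [-1.1, -1.2, -0.8]
width: 0.452
gripper_force: 25.0
```

move_arm --motion '[{"tx": 0,"ty": 0,"tz": 0,"twist": 0},{"tx": 0,"ty": 0,"tz": 0,"twist": 0}]'

```text
clock: 14.4
position: [0.4735, -0.1376, 0.2484]
ee_rot: [-2.466, -1.946, 0.001]
force: [0.5, -0.6, -1.3]
width: 0.454
gripper_force: 25.0
```

```bash
python3 - <<'E'
from h import *
p,Rm=tool();s=arm.observe();print(s["clock"],p,np.degrees(np.arctan2(Rm[1,0],Rm[0,0])),s["joints"].round(2),s["gripper_force"])
print("to go (tool)",Rm.T@(np.array([.456,.189,.250])-p))
E
```

```text
14.4 [ 0.47348176 -0.13756468  0.24838318] 76.55941330533743 [-0.47  0.23  0.8   1.9  -0.19  1.09  0.16] 25.000120103359222
to go (tool) [ 0.31355658 -0.09290972 -0.00166602]
```

move_arm --motion '[{"tx": 0.0285,"ty": -0.0085,"tz": 0,"twist": 0},{"tx": 0.0285,"ty": -0.0085,"tz": 0,"twist": 0},{"tx": 0.0285,"ty": -0.0085,"tz": 0,"twist": 0},{"tx": 0.0285,"ty": -0.0085,"tz": 0,"twist": 0},{"tx": 0.0285,"ty": -0.0085,"tz": 0,"twist": 0},{"tx": 0.0285,"ty": -0.0085,"tz": 0,"twist": 0},{"tx": 0.0285,"ty": -0.0085,"tz": 0,"twist": 0},{"tx": 0.0285,"ty": -0.0085,"tz": 0,"twist": 0},{"tx": 0.0285,"ty": -0.0085,"tz": 0,"twist": 0},{"tx": 0.0285,"ty": -0.0085,"tz": 0,"twist": 0},{"tx": 0.0285,"ty": -0.0085,"tz": 0,"twist": 0},{"tx": 0,"ty": 0,"tz": 0,"twist": 0}]'

```text
clock: 15.6
position: [0.456, 0.1935, 0.2483]
ee_rot: [-2.46, -1.952, -0.0]
force: [0.1, 0.9, -1.1]
width: 0.455
gripper_force: 25.0
```

move_arm --motion '[{"tx": 0,"ty": 0,"tz": 0.03,"twist": 0},{"tx": 0,"ty": 0,"tz": 0,"twist": 0},{"tx": 0,"ty": 0,"tz": 0,"twist": 0}]'

```text
clock: 15.9
position: [0.4566, 0.1881, 0.2188]
ee_rot: [2.47, 1.942, -0.002]
force: [-0.2, -0.6, 0.4]
width: 0.459
gripper_force: 25.0
```

```bash
python3 - <<'E'
from h import *
p,Rm=tool();s=arm.observe();print(s["clock"],p,np.degrees(np.arctan2(Rm[1,0],Rm[0,0])),s["joints"].round(2),s["gripper_force"])
print("to go (tool)",Rm.T@(np.array([.456,.189,.106])-p))
c=arm.calibration("wrist");im=arm.get_image("wrist")[:,:,::-1];b=arm.get_image("side")[:,:,::-1]
for n in("wrist","side"):
  cc=arm.calibration(n)
  for q,z in(("light",0.),("beam_mid",.125)):
    print(n,q,[(round(d["conf"],2),np.round(np.array(d["point"])*[640,480],1),onz(cc,np.array(d["point"])*[640,480],z).round(4)) for d in arm.place_of(n,q)[:2]])
cv2.imwrite("pics/f1.png",np.hstack([cv2.resize(im,(440,330)),cv2.resize(b[110:290,180:376],(359,330),interpolation=cv2.INTER_CUBIC)]))
E
```

```text
15.9 [0.4565947  0.18813696 0.21881026] 76.35561715613831 [-0.99  0.25  0.61  1.93 -0.16  1.02 -0.55] 24.999847412109375
to go (tool) [ 0.0008445  -0.00068225  0.11280991]
wrist light [(0.6, array([312.2, 202.6]), array([ 0.4574,  0.1935, -0.    ]))]
wrist beam_mid [(0.88, array([306.6, 243.4]), array([0.4531, 0.1913, 0.125 ]))]
side light [(0.74, array([284.6, 236.2]), array([0.4529, 0.1915, 0.    ])), (0.56, array([280.2, 165.1]), array([0.612 , 0.5962, 0.    ]))]
side beam_mid [(0.98, array([283.1, 200.9]), array([0.4538, 0.1886, 0.125 ])), (0.58, array([384.3, 321.3]), array([ 0.4578, -0.3033,  0.125 ]))]
```

View pics/f1.png

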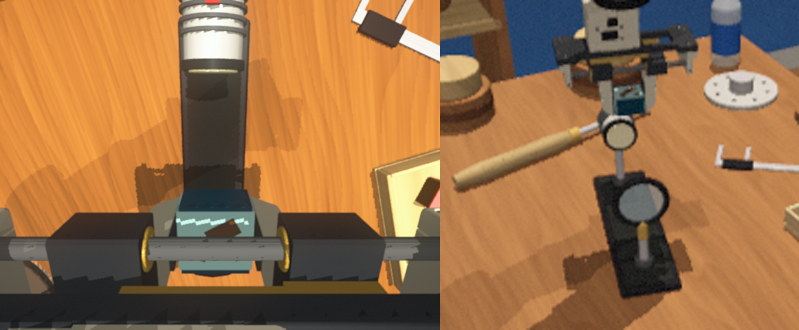

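The wrist and side views show the blank held level in line with the lamp and magnifier. All the beam estimates agree within about 2 mm, so I lower it.

move_arm --motion '[{"tx": 0.001,"ty": -0.001,"tz": 0.015,"twist": 0},{"tx": 0,"ty": 0,"tz": 0.02,"twist": 0},{"tx": 0,"ty": 0,"tz": 0.02,"twist": 0},{"tx": 0,"ty": 0,"tz": 0.02,"twist": 0},{"tx": 0,"ty": 0,"tz": 0.02,"twist": 0},{"tx": 0,"ty": 0,"tz": 0.01,"twist": 0},{"tx": 0,"ty": 0,"tz": 0.007,"twist": 0},{"tx": 0,"ty": 0,"tz": 0,"twist": 0},{"tx": 0,"ty": 0,"tz": 0,"twist": 0},{"tx": 0,"ty": 0,"tz": 0,"twist": 0}]'

```text
clock: 17.2
position: [0.4566, 0.1905, 0.1075]
ee_rot: [2.47, 1.941, 0.002]
force: [-0.8, -0.0, -0.1]
width: 0.455
gripper_force: 25.0
```

```bash
python3 - <<'E'
from h import *
p,Rm=tool();s=arm.observe();print(s["clock"],p,np.degrees(np.arctan2(Rm[1,0],Rm[0,0])),s["force"],s["gripper_force"])
cc={};out=[];px={}
for n,(x,y) in(("scene",(300,130)),("side",(210,130))):
    im=arm.get_image(n);out.append(cv2.resize(im[y:y+140,x:x+150,::-1],(400,373),interpolation=cv2.INTER_CUBIC));cc[n]=arm.calibration(n)
    d=arm.place_of(n,"blank_center");print(n,[(round(k["conf"],2),np.round(np.array(k["point"])*[640,480],1)) for k in d[:3]],"expected",proj(cc[n],[.455,.190,.125]))
cv2.imwrite("pics/f2.png",np.hstack(out))
E
```

```text
17.2 [0.45663566 0.19052581 0.10749035] 76.33859457748837 [-0.79466611 -0.04276408 -0.07257046] 24.999868869781494
scene [(0.51, array([375.7, 207.9]))] expected [376.26516776 207.40283607]
side [(0.69, array([281.3, 202.4])), (0.4, array([435.2, 268.3]))] expected [283.26444151 200.51714855]
```

View pics/f2.png

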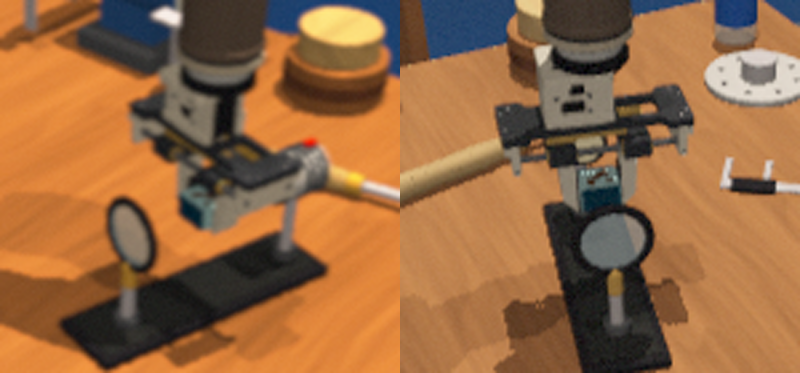

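The blank is held level midway between lamp and magnifier, with the network's blank centre within 3 px of the expected point in both views and no contact force. I'm handing it in.

```bash
python3 -c "
from cell import arm
print(arm.sign_off())"
```

```text
the job is handed in; nothing more can be done
None
```

I pressed the gauge (about 8 N on the pad) and let it spring back, drew the blank out by its frosted edges, and handed the job in at about 17 s with it held level mid-beam, within about 2 mm of the measured middle; no verdict was returned.

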